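# Hang the dried scoop back between its neighbours and slide the rail home

## Task

Take the hooked steel scoop off the bar of the silicone drying rack and lower its hook over the pulled-out utensil rail, midway in the gap between the slotted turner and the round skimmer, leaving both of those hanging where they are. Once the scoop hangs there by itself, slide the rail away from you until it is fully home, gently enough that all three stay in place on it without swinging about. Leave the other things on the counter alone.

Things in the scene. Friction and masses are not known exactly. Their poses are not given: they have to be found in the camera images.
- scoop_hook (a point): Middle of the inner top of the hook of a steel scoop (70 g, 118 mm tall) hanging on the rack's bar. z up the handle, y across the strap (along the bar), x from handle to open rear tip. Hook: upside-down U of flat strap, 14 mm wide (y), 3 mm thick, 18 mm inside, 24 mm outside (x). Rear leg 30 mm, then a 10 mm splayed tip; front leg runs on as handle. Grip from above, a finger before and behind.
- scoop: The same scoop; origin 115 mm below the hook point, level with the underside of its round bowl (44 mm across, 34 mm deep), which hangs in front: its centre line is 33 mm to -x of the hook point. It is weighted to hang upright. The straight part of the hook's legs that fingers can press on is the upper 27 mm.
- turner_hook (a point): Middle of the inner top of the hook of a slotted steel turner (flat head 50 mm wide, 62 mm tall, in the plane of its handle) that hangs on the rail at one side of the gap. Hook and axes as the scoop's; its foot is 116 mm below.
- turner: The same turner; origin 115 mm below its hook point.
- skimmer_hook (a point): Middle of the inner top of the hook of a steel skimmer (flat round disc 48 mm across) that hangs on the rail at the other side of the gap (either may be left or right). Hook and axes as the scoop's; its foot is 115 mm below.
- skimmer: The same skimmer; origin 115 mm below its hook point.
- rail_mid (a point): Middle of the top edge of the rail: a steel bar 8 mm thick (x), 22 mm tall (down from here), 300 mm long (y), its top 170 mm above the counter, on a fixed stand. The gap is about here: the neighbours' hooks are 57 to 73 mm to either side. y runs along the bar, x is the way it slides home (away from the robot). The point moves with the bar.
- rail (a joint): How far the rail has been slid in: 0 = pulled out (start), 0.08 m = home, against its stop. It stays where it is left; sliding friction about 2 N, plus 12 N per m/s.
- rail_tab (a point): Centre of the top of the grey push tab that stands on the rail's left end (155 mm to +y of the rail's middle): an upright block 14 mm (x) by 24 mm (y), free for 49 mm below this point. It moves with the rail; pushing it towards the rail's +x slides the rail.
- rack_bar (a point): Middle of the top edge of the grey bar on the grey silicone drying rack: 8 mm thick (x), 18 mm tall, 200 mm long (y), 160 mm above the counter. The rack (tray 180 by 240 mm, 45 mm high, with two uprights at the bar's ends) is fixed.
- glass_bottle: Bystander: tall glass bottle, 68 mm across, 240 mm tall; origin at the centre of its underside.
- jar: Bystander: jar, 72 mm across, 100 mm tall; origin at the centre of its underside.
- bowl: Bystander: small ceramic bowl, 90 mm across, 45 mm tall; origin at the centre of its underside.
- cap_a: Bystander: bottle cap, 38 mm across, 16 mm tall; origin at the centre of its underside.
- cap_b: Bystander: the other bottle cap, the same size.
Mind the look-alikes: they are no part of the job. What is shaped like the scoop but turquoise is not meant.

How it is judged (in metres and radians):
On the way, in this order (a step that is already met when the one before it is completed fails the run):
1. the scoop hangs by its hook on the rail, in the gap, let go (x of scoop_hook in the frame of rail_mid between -0.013 and 0.013 m and z of scoop_hook in the frame of rail_mid between -0.004 and 0.008 m and angle between scoop_hook's own z axis and vertical below 0.45 rad and y of scoop_hook in the frame of rail_mid between -0.022 and 0.022 m and angle between the y axis of scoop_hook and the y axis of rail_mid, either way round below 0.35 rad and contact force between the fingers and scoop below 0.05 N), for 0.3 s.
2. the rail is home (value of joint rail above 0.075 m), for 0.2 s.
At the end, for the whole second after the job is handed in: Rail within 5 mm of home. Scoop hung on it by its hook, released, within 22 mm of its middle, square within 0.35 rad; turner and skimmer still hung, one each side, 45 to 90 mm from the middle. All three lean under 0.45 rad and move under 120 mm/s (all of step 1 and x of turner_hook in the frame of rail_mid between -0.013 and 0.013 m and z of turner_hook in the frame of rail_mid between -0.004 and 0.008 m and angle between each of turner_hook, skimmer_hook's own z axis and vertical below 0.45 rad and (y of turner_hook in the frame of rail_mid between 0.045 and 0.09 m or y of turner_hook in the frame of rail_mid between -0.09 and -0.045 m) and x of skimmer_hook in the frame of rail_mid between -0.013 and 0.013 m and z of skimmer_hook in the frame of rail_mid between -0.004 and 0.008 m and (y of skimmer_hook in the frame of rail_mid between 0.045 and 0.09 m or y of skimmer_hook in the frame of rail_mid between -0.09 and -0.045 m) and linear speed of each of scoop, turner, skimmer below 0.12 m/s and value of joint rail above 0.075 m); the robot touches nothing.
It fails at once if the turner comes off the rail (z of turner_hook in the frame of rail_mid below -0.03 m or z of turner_hook in the frame of rail_mid above 0.03 m).
It fails at once if the skimmer comes off the rail (z of skimmer_hook in the frame of rail_mid below -0.03 m or z of skimmer_hook in the frame of rail_mid above 0.03 m).
It fails at once if the scoop is dropped (height (world z) of scoop below 0.02 m).
It fails at once if the glass bottle or the jar is knocked over or shoved (distance of any of glass_bottle, jar from where it was at the start of the episode above 0.04 m).
It fails at once if the bowl or a bottle cap is shoved about (distance of any of bowl, cap_a, cap_b from where it was at the start of the episode above 0.04 m).
It also fails if it takes over 67 s, if anything falls off the work surface, if the arm or the gripper's body presses on something with over 40 N, if the wrist force passes 120 N, or if a joint passes its speed limit or range.

## Robot

A 6-joint arm with a two-finger parallel gripper is mounted at the origin on the work surface. World frame = base frame: x ahead of the robot, y to its left, z up, the work surface at z = 0. Lengths are in mm, angles in degrees, forces in N, time in s.
With the tool pointing down it reaches from about 275 to 775 mm from the base axis. Payload 14.6 kg.
Tool frame: the origin (TCP) lies midway between the tips of the shut fingers; the grasp point (between the pads) lies 19 mm behind it; z points along the fingers, y is the line along which they close (so a half turn about z gives the same grasp; the last joint's range is limited). The gripper opens to 85 mm and grips with 20 to 120 N. Pads are 22 mm wide; open, the fingers measure 114 mm over their backs; the gripper's body (76 mm by 85 mm) begins 54 mm behind the grasp point. The pads swing forward as they close: fully open they stand 13 mm farther back than shut.
Start: joints at [-82.122, 15.075, -2.767, 72.158, 0, 81.102], TCP at [151.527, -502.661, 231.278] pointing down, gripper open.
Joint ranges: [-151.79, 151.79], [-50.71, 97.33], [-67.44, 78.34], [-121.81, 120.89], [-77.56, 73.72], [-180, 180]. Speed limits (degrees/s): [108.29, 108.29, 147.25, 159.86, 180, 180].

## Interface

Orientations are given as a 3x3 rotation matrix whose columns are the frame's x, y, z axes.
In Python, from rig import r gives the robot as it stands.
- The arm moves only by the shell command python3 -m pendant 'ROWS' [OPENING]. ROWS is JSON, one flat list of numbers, 6 for each row, row after row: the shift along the tool's x, y, z scaled (see below), then the turn, a rotation vector about the tool's x, y, z scaled (see below). A call has 1 to 20 rows; each row is the pose to reach, as a shift and turn from the pose commanded when the call began, along the tool's axes at that moment; what a row does not reach only later rows make up. The controller multiplies each number of a shift by 80 cm and each number of a turn by 45 degrees. A row lasts 1/10 s, in which the tool goes at most 50 mm and 8.59 degrees, less where a joint would pass 70% of its speed; a pose out of reach is approached as far as the arm can. A call with a number of a shift or a turn outside -1 to 1 is refused whole. A call with a gripper value outside its range is refused whole. OPENING is the closure, from -1 (fully open) to 1 (shut), set as the call begins (- or left out, the last holds). The fingers move at their own pace and stop on an object; the grip force is fixed at half the most. Time passes only in rows, so rows that repeat a pose let the fingers close. It gives the time, the measured TCP pose, the force, the opening and the grip force at its end, in the units of the state.
- r.state(): the state, without advancing time (a new reading comes with each control period).
- r.camera(name): name is "scene" or "side" or "wrist"; returns the picture (400x640x3 uint8, red, green, blue); there is no depth.
- r.camera_info(name): a dict with "camera_matrix" (3x3 intrinsics, pixels), "origin" and "rotation" of the camera in the world; the wrist camera has in their place "mount" (4x4, takes a point from camera to tool coordinates, whose origin is the TCP and whose axes are the flange's). Camera axes: x right, y down, z forward; pixel columns grow to the right and rows downward; lengths in mm; the calibration is good to about 2 mm. A picture is of the moment at which its call begins: read the wrist's pose just before it. camera_info takes no time and is no camera call.
- r.close_job(): hands the job in; it is judged then, once.
The state is a dict: "time": time; "joints": joint angles; "joint_vel": joint speeds; "effort": joint torques, N m; "position": TCP position; "tcp_rot": TCP orientation; "wrist_force": force on the tool from outside, world axes, zero at the start; "torque": the same for the moment, N m; "width": opening from 0.0 (shut) to 1.0 (fully open); "grasp_force": force on a finger pad.
Only numpy, scipy, OpenCV 4.12 (cv2) and the standard library are available. Lean on these libraries where they do the work, as an engineer would, in place of code of your own. Each camera call takes 0.05 s, during which the arm holds its last target. There are 200 camera calls.

## Working session

There is one attempt and no reset: what is moved stays moved. The work goes in short steps, Python scripts to look and compute and a shell command to move; the robot and the scene stay as the last step left them, time stands still between calls to the robot, and variables do not carry over. Pictures are saved under pics/ and viewed, at most 10 in all, crops included, and the job is handed in when it is done.

```bash
ls; mkdir -p pics; python3 - <<'E'
from rig import r
import cv2
for n in("scene","side"):
    cv2.imwrite(f"pics/{n}0.png",r.camera(n)[:,:,::-1]); print(n,r.camera_info(n))
print(r.camera_info("wrist"));print(r.state())
E
```

```text
pics
scene {'camera_matrix': array([[424.93770883,   0.        , 318.55421885],
       [  0.        , 424.93770883, 206.69444407],
       [  0.        ,   0.        ,   1.        ]]), 'origin': array([ 820.78725675, -408.4070914 ,  836.00779424]), 'rotation': array([[ 0.90763603,  0.32630435, -0.26404984],
       [ 0.41968949, -0.71681866,  0.55680494],
       [-0.00758798, -0.61619517, -0.78755694]])}
side {'camera_matrix': array([[383.92389271,   0.        , 312.68992478],
       [  0.        , 383.92389271, 206.18744272],
       [  0.        ,   0.        ,   1.        ]]), 'origin': array([260.12254642, 549.6435736 , 706.93852244]), 'rotation': array([[-0.83259608, -0.38888701,  0.39439911],
       [-0.55383174,  0.57506329, -0.60214003],
       [ 0.00735998, -0.71977017, -0.69417341]])}
{'camera_matrix': array([[295.02179681,   0.        , 318.66312027],
       [  0.        , 295.02179681, 198.38483866],
       [  0.        ,   0.        ,   1.        ]]), 'mount': array([[ 5.03126609e-04, -9.65063355e-01, -2.62016160e-01,
         6.56106793e+01],
       [ 9.99999873e-01,  4.76
[... 332 characters left out ...]
 -2.30445019e-04,  8.11034701e+01]), 'joint_vel': array([ 0.01694863, -0.09086676,  0.16557183, -0.0450679 , -0.00069244,
       -0.02838188]), 'effort': array([ 4.60852447e-03, -6.38574386e+01,  3.85065079e+01,  9.91550682e-03,
       -4.95472591e-05, -1.65907331e-06]), 'position': array([ 151.48227248, -502.42492862,  230.87486109]), 'tcp_rot': array([[ 9.57453864e-01,  2.88586349e-01, -1.34116386e-04],
       [ 2.88586345e-01, -9.57453413e-01,  9.40057417e-04],
       [ 1.42877547e-04, -9.38765764e-04, -9.99999549e-01]]), 'wrist_force': array([-0.3109605 , -0.51892436, -0.29549991]), 'torque': array([-0.00425225, -0.02002885, -0.0096903 ]), 'grasp_force': 0.0, 'width': 1.0000274495387553}
```

View pics/scene0.png

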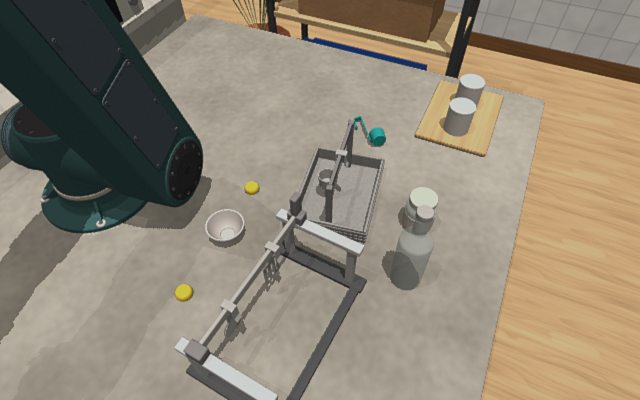

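View pics/side0.png

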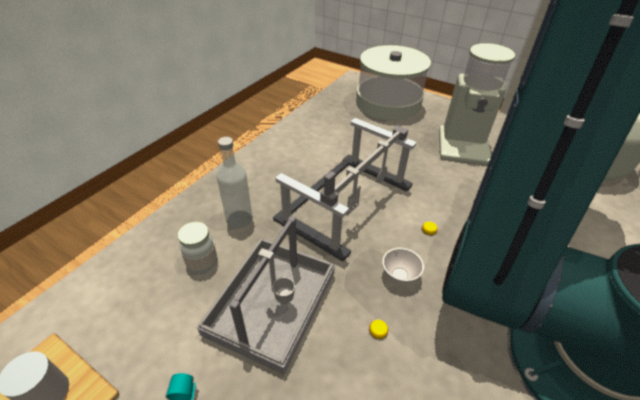

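The scene shows the rack with a steel hook at about (340,154) and its bowl at (326,177). The rail has hooks at about (273,246) and (229,310), and the tab is at (296,203). The side view shows the same scoop with its hook at (266,253) and bowl at (285,290).

Scoop candidates: the steel one on the rack bar, scene (340,154), and the turquoise one at scene (375,135), which hangs beside or beyond the rack. The steel one is grey and hangs on the silicone rack's bar, so it fits. I'll confirm it in a crop.

```bash
python3 - <<'E'
import cv2,numpy as np
a=cv2.imread("pics/scene0.png");b=cv2.imread("pics/side0.png")
f=lambda i,x,y,w,h,s:cv2.resize(i[y:y+h,x:x+w],None,fx=s,fy=s,interpolation=cv2.INTER_CUBIC)
c=np.hstack([f(a,180,100,220,270,2.2)[:590,:400] if 0 else cv2.resize(f(a,170,110,220,260,1),(400,473)),cv2.resize(f(b,210,110,220,260,1),(400,473))])
cv2.imwrite("pics/c1.png",c)
E
```

```text
(no output)
```

View pics/c1.png

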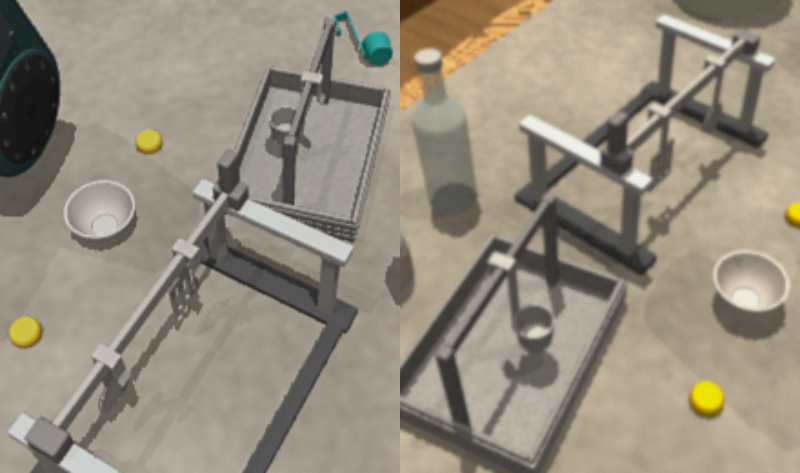

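The crop confirms the steel scoop on the rack bar: its hook is at scene (341.6,152.4) and side (266.1,254.1). The turquoise one hangs off the bar end and is ignored. The rail hooks are the turner, nearer the tab, and the skimmer at the far end.

```bash
cat > h.py <<'E'
import numpy as np
from rig import r
def ray(n,uv,T=None):
    i=r.camera_info(n)
    if T is None: o,R=i["origin"],i["rotation"]
    else:
        M=T@i["mount"]; o,R=M[:3,3],M[:3,:3]
    d=R@np.linalg.inv(i["camera_matrix"])@np.array([*uv,1.]); return o,d/np.linalg.norm(d)
def tri(*rs):
    A=sum(np.eye(3)-np.outer(d,d) for o,d in rs); b=sum((np.eye(3)-np.outer(d,d))@o for o,d in rs)
    p=np.linalg.solve(A,b); return p.round(1),[round(float(np.linalg.norm(np.cross(d,p-o))),1) for o,d in rs]
def plane(ra,z): o,d=ra; return (o+d*(z-o[2])/d[2]).round(1)
def tool():
    s=r.state();T=np.eye(4);T[:3,:3]=s["tcp_rot"];T[:3,3]=s["position"];return T
def proj(n,p,T=None):
    i=r.camera_info(n)
    if T is None:o,R=i["origin"],i["rotation"]
    else:
        M=T@i["mount"]; o,R=M[:3,3],M[:3,:3]
    q=i["camera_matrix"]@(R.T@(np.array(p)-o)); return (q[:2]/q[2]).round(1)
E
python3 - <<'E'
from h import *
P=dict(scoop=((341.6,152.4),(266.1,254.1),163),turner=((272.3,246.4),(352.5,170.5),173),skim=((228.9,305.2),(383.3,143),173),tab=((296,195),(329.4,174.9),None),bowl=((224.5,228),(402,270),None),barR=((329.5,188),(292,221),160),barL=((352,122),(235.9,303.6),160),bottle=((425,212),(226,142),240))
for k,(a,b,z) in P.items():
    x,y=ray("scene",a),ray("side",b); print(k,tri(x,y),plane(x,z) if z else'',plane(y,z) if z else '')
E
```

```text
scoop (array([574.1, 228.6, 160.7]), [3.1, 3.1]) [577.4 228.5 163. ] [569.8 228.7 163. ]
turner (array([556.7, -59.4, 170.6]), [2.3, 2.3]) [559.8 -59.6 173. ] [553.5 -58.  173. ]
skim (array([ 546.6, -193.2,  171.4]), [2.5, 2.5]) [ 549.6 -192.8  173. ] [ 543.9 -192.8  173. ]
tab (array([561.5,  34.2, 219.3]), [2.4, 2.4])  
bowl (array([374.8,  16.4,  25. ]), [0.5, 0.5])  
barR (array([588.9, 128.4, 152.1]), [3.2, 3.2]) [594.1 124.1 160. ] [581.4 133.1 160. ]
barL (array([554.2, 335.4, 157.1]), [5.0, 5.0]) [559. 336. 160.] [548.  334.5 160. ]
bottle (array([793.9,  80.7, 235.8]), [3.1, 3.1]) [796.4  79.8 240. ] [785.4  84.5 240. ]
```

```bash
cat >> h.py <<'E'
def row(p,yaw,T=None):
    "row numbers from tool pose T to TCP p, tool pointing down, tool x at yaw deg"
    from scipy.spatial.transform import Rotation as Ro
    T=tool() if T is None else T; c,s=np.cos(np.radians(yaw)),np.sin(np.radians(yaw))
    R=np.array([[c,s,0],[s,-c,0],[0,0,-1.]])
    a=T[:3,:3].T@(np.array(p)-T[:3,3])/800; b=np.degrees(Ro.from_matrix(T[:3,:3].T@R).as_rotvec())/45
    print(np.r_[a,b].round(4).tolist()); T2=np.eye(4);T2[:3,:3]=R;T2[:3,3]=p; return T2
E
python3 - <<'E'
from h import *
row([400,-100,270],58); row
E
```

```text
[0.4426, -0.392, -0.0485, -0.0011, -0.0006, -0.9161]
```

```bash
python3 -m pendant '[0.443,-0.392,-0.049,0,0,-0.916,0.443,-0.392,-0.049,0,0,-0.916,0.443,-0.392,-0.049,0,0,-0.916,0.443,-0.392,-0.049,0,0,-0.916,0.443,-0.392,-0.049,0,0,-0.916,0.443,-0.392,-0.049,0,0,-0.916,0.443,-0.392,-0.049,0,0,-0.916,0.443,-0.392,-0.049,0,0,-0.916,0.443,-0.392,-0.049,0,0,-0.916,0.443,-0.392,-0.049,0,0,-0.916,0.443,-0.392,-0.049,0,0,-0.916,0.443,-0.392,-0.049,0,0,-0.916]'
python3 -c "
from h import *
print(tool()); row([574,228,250],99.5)"
```

```text
time: 1.3
position: [400.3, -99.8, 270.3]
tcp_rot: [[0.529, 0.849, -0.001], [0.849, -0.529, 0.0], [-0.0, -0.0, -1.0]]
wrist_force: [-0.3, 0.5, -0.5]
width: 1.0
grasp_force: 0.0
[[ 5.28639572e-01  8.48846245e-01 -5.05060111e-04  4.00288059e+02]
 [ 8.48846365e-01 -5.28639619e-01  4.74823994e-05 -9.98060057e+01]
 [-2.26689528e-04 -4.53819515e-04 -9.99999871e-01  2.70272446e+02]
 [ 0.00000000e+00  0.00000000e+00  0.00000000e+00  1.00000000e+00]]
[0.4626, -0.0323, 0.0253, -0.0007, 0.0001, -0.9203]
```

```bash
python3 -m pendant '[0.463,-0.032,0.025,0,0,-0.92,0.463,-0.032,0.025,0,0,-0.92,0.463,-0.032,0.025,0,0,-0.92,0.463,-0.032,0.025,0,0,-0.92,0.463,-0.032,0.025,0,0,-0.92,0.463,-0.032,0.025,0,0,-0.92,0.463,-0.032,0.025,0,0,-0.92,0.463,-0.032,0.025,0,0,-0.92,0.463,-0.032,0.025,0,0,-0.92,0.463,-0.032,0.025,0,0,-0.92]'
python3 - <<'E'
from h import *
import cv2
T=tool();np.save("T1.npy",T);print(T)
im=r.camera("wrist");cv2.imwrite("pics/w1.png",im[:,:,::-1]);print(proj("wrist",[574,229,162],T))
E
```

```text
time: 2.3
position: [575.1, 226.3, 250.0]
tcp_rot: [[-0.162, 0.987, -0.001], [0.987, 0.162, -0.001], [-0.0, -0.001, -1.0]]
wrist_force: [0.5, -1.3, 0.4]
width: 1.002
grasp_force: 0.0
[[-1.62405401e-01  9.86723661e-01 -9.50447487e-04  5.75097820e+02]
 [ 9.86724050e-01  1.62404956e-01 -5.28168182e-04  2.26306473e+02]
 [-3.66798660e-04 -1.02360676e-03 -9.99999409e-01  2.49979087e+02]
 [ 0.00000000e+00  0.00000000e+00  0.00000000e+00  1.00000000e+00]]
[318.7 198.4]
```

View pics/w1.png

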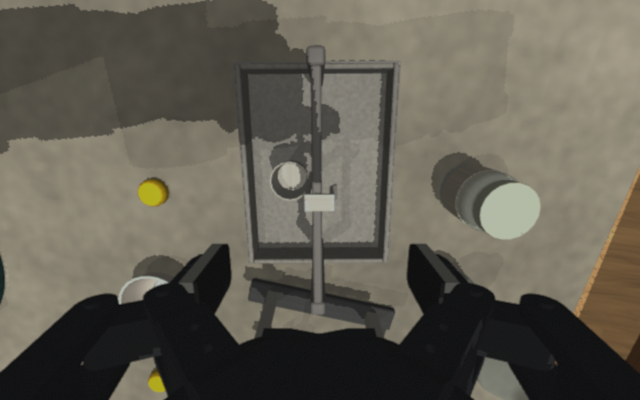

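The wrist view shows the scoop's hook top at (320,202), square to the tool. The bar runs from (317,55) to (318,305), and the bowl is at (290,178).

```bash
python3 - <<'E'
from h import *
T=np.load("T1.npy")
p=plane(ray("wrist",(320,202),T),163);print(p,plane(ray("wrist",(317,60),T),160),plane(ray("wrist",(318.3,290),T),160))
row([p[0],p[1],135],99.5)
E
```

```text
[575.5 226.5 163. ] [555.9 331.2 160. ] [587.6 144.4 160. ]
[0.0006, 0.0009, 0.1442, -0.0008, 0.0004, -0.0041]
```

```bash
python3 -m pendant '[0,0.001,0.05,0,0,-0.004,0,0.001,0.1,0,0,-0.004,0,0.001,0.13,0,0,-0.004,0,0.001,0.143,0,0,-0.004,0,0.001,0.143,0,0,-0.004,0,0.001,0.143,0,0,-0.004]' && python3 -m pendant '[0,0,0,0,0,0,0,0,0,0,0,0,0,0,0,0,0,0,0,0,0,0,0,0,0,0,0,0,0,0,0,0,0,0,0,0,0,0,0,0,0,0,0,0,0,0,0,0,0,0,0,0,0,0,0,0,0,0,0,0]' 1
```

```text
time: 2.95
position: [576.3, 227.2, 137.6]
tcp_rot: [[-0.166, 0.986, 0.002], [0.986, 0.166, 0.0], [0.0, 0.002, -1.0]]
wrist_force: [0.1, 1.1, 0.6]
width: 1.003
grasp_force: 0.0
time: 3.95
position: [575.9, 227.8, 136.5]
tcp_rot: [[-0.166, 0.986, 0.001], [0.986, 0.166, 0.0], [0.0, 0.001, -1.0]]
wrist_force: [-1.1, 0.3, 5.2]
width: 0.271
grasp_force: 58.8
```

```bash
python3 -m pendant '[0,0,-0.02,0,0,0,0,0,-0.05,0,0,0,0,0,-0.09,0,0,0,0,0,-0.13,0,0,0,0,0,-0.17,0,0,0,0,0,-0.21,0,0,0,0,0,-0.25,0,0,0,0,0,-0.27,0,0,0,0,0,-0.27,0,0,0,0,0,-0.27,0,0,0]' 
python3 -c "
from h import *
row([551.5,-123,352],86.3)"
```

```text
time: 4.95
position: [575.8, 227.7, 351.1]
tcp_rot: [[-0.166, 0.986, -0.001], [0.986, 0.166, -0.0], [-0.0, -0.001, -1.0]]
wrist_force: [0.7, -0.3, -2.0]
width: 0.27
grasp_force: 58.9
[-0.4272, -0.1029, -0.001, -0.001, 0.0002, 0.2951]
```

```bash
python3 -m pendant '[-0.02,-0.005,0,0,0,0.01,-0.06,-0.015,0,0,0,0.04,-0.11,-0.027,0,0,0,0.08,-0.16,-0.039,0,0,0,0.11,-0.21,-0.051,0,0,0,0.15,-0.26,-0.063,0,0,0,0.18,-0.31,-0.075,0,0,0,0.22,-0.36,-0.087,0,0,0,0.25,-0.4,-0.096,0,0,0,0.28,-0.42,-0.101,0,0,0,0.29,-0.427,-0.103,0,0,0,0.295,-0.427,-0.103,0,0,0,0.295,-0.427,-0.103,0,0,0,0.295,-0.427,-0.103,0,0,0,0.295]'
python3 - <<'E'
from h import *
import cv2
T=tool();np.save("T2.npy",T);print(T.round(3))
im=r.camera("wrist");b=r.camera("side")
cv2.imwrite("pics/w2.png",im[:,:,::-1]);cv2.imwrite("pics/s2.png",b[:,:,::-1])
for p in([556.7,-59.4,173],[546.6,-193.2,173],[561.5,34,219]):print(proj("wrist",p,T))
E
```

```text
time: 6.35
position: [551.4, -121.7, 352.1]
tcp_rot: [[0.063, 0.998, 0.0], [0.998, -0.063, 0.0], [0.0, 0.0, -1.0]]
wrist_force: [-0.3, 1.1, -1.3]
width: 0.267
grasp_force: 58.8
[[ 6.30000e-02  9.98000e-01  0.00000e+00  5.51388e+02]
 [ 9.98000e-01 -6.30000e-02  0.00000e+00 -1.21698e+02]
 [ 0.00000e+00  0.00000e+00 -1.00000e+00  3.52133e+02]
 [ 0.00000e+00  0.00000e+00  0.00000e+00  1.00000e+00]]
[320.3 121.3]
[318.7 239.1]
[319.6   4.7]
```

View pics/w2.png

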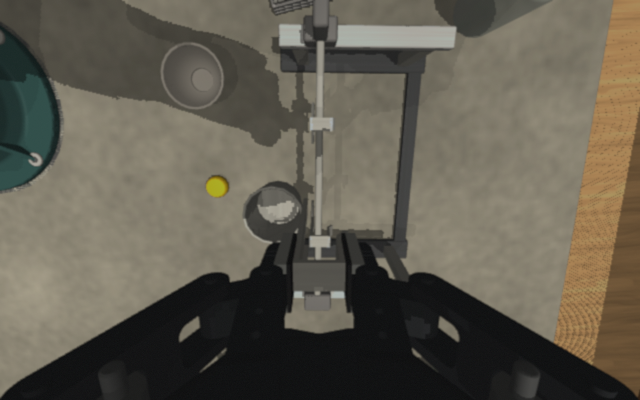

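The wrist view shows the turner's hook at (320.5,125), the skimmer's at (319.5,241), the rail at column 319, and the held scoop's hook in shade at about (320,276).

```bash
python3 - <<'E'
from h import *
T=np.load("T2.npy")
a=plane(ray("wrist",(320.5,125),T),173);b=plane(ray("wrist",(319.5,241),T),173)
print(a,b,plane(ray("wrist",(319.8,70),T),170),plane(ray("wrist",(318.3,210),T),170),"held",plane(ray("wrist",(320,276),T),T[2,3]+26.5))
E
```

```text
[556.7 -63.2 173. ] [ 547.4 -195.7  173. ] [559.3  -8.7 170. ] [ 548.4 -158.3  170. ] held [ 551.3 -123.4  378.6]
```

```bash
python3 -m pendant '[-0.003,0,0.02,0,0,0,-0.003,0,0.05,0,0,0,-0.003,0,0.08,0,0,0,-0.003,0,0.11,0,0,0,-0.003,0,0.14,0,0,0,-0.003,0,0.165,0,0,0,-0.003,0,0.185,0,0,0,-0.003,0,0.2,0,0,0,-0.003,0,0.2,0,0,0,-0.003,0,0.2,0,0,0]'
python3 - <<'E'
from h import *
import cv2
f=lambda i,x,y,w,h,s:cv2.resize(i[y:y+h,x:x+w,::-1],None,fx=s,fy=s,interpolation=cv2.INTER_CUBIC)
a=f(r.camera("side"),290,90,150,190,2.6);b=f(r.camera("scene"),190,170,150,190,2.6)
cv2.imwrite("pics/c3.png",np.hstack([a,b]))
E
```

```text
time: 7.45
position: [551.2, -124.9, 192.5]
tcp_rot: [[0.064, 0.998, 0.0], [0.998, -0.064, -0.0], [0.0, 0.0, -1.0]]
wrist_force: [-0.3, 0.1, -1.7]
width: 0.269
grasp_force: 58.9
```

View pics/c3.png

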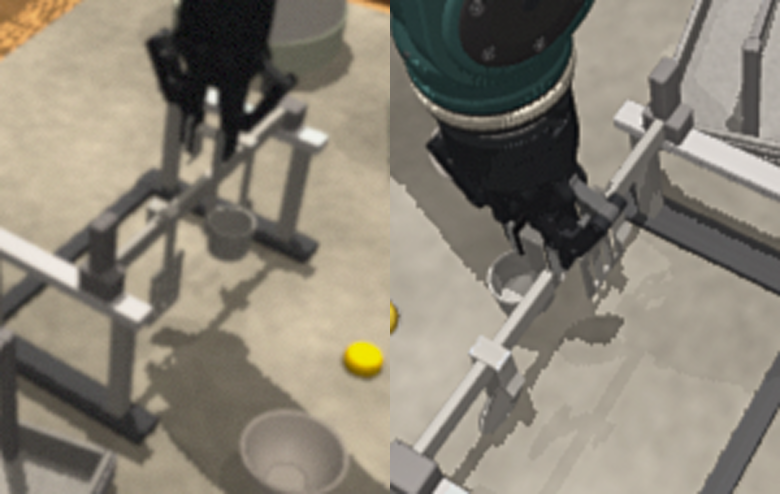

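Side and scene views show the scoop astride the rail line, with its bowl on the robot side and both neighbours in place. Lowering the rest of the way.

```bash
python3 -m pendant '[-0.001,0,0.01,0,0,0,-0.001,0,0.02,0,0,0,-0.001,0,0.03,0,0,0,-0.001,0,0.04,0,0,0,-0.001,0,0.047,0,0,0,-0.001,0,0.052,0,0,0,-0.001,0,0.056,0,0,0,-0.001,0,0.056,0,0,0,-0.001,0,0.056,0,0,0,-0.001,0,0.056,0,0,0]'
```

```text
time: 8.55
position: [551.2, -126.1, 147.5]
tcp_rot: [[0.064, 0.998, 0.0], [0.998, -0.064, -0.0], [-0.0, 0.0, -1.0]]
wrist_force: [0.3, -0.4, -0.3]
width: 0.266
grasp_force: 58.9
```

```bash
python3 -m pendant '[0,0,0.001,0,0,0,0,0,0.001,0,0,0,0,0,0.001,0,0,0]'
```

```text
time: 8.85
position: [551.1, -126.1, 146.5]
tcp_rot: [[0.065, 0.998, 0.0], [0.998, -0.065, -0.0], [-0.0, 0.0, -1.0]]
wrist_force: [-0.3, 0.1, -1.1]
width: 0.267
grasp_force: 58.9
```

```bash
python3 -m pendant '[0,0,0.001,0,0,0,0,0,0.001,0,0,0,0,0,0.001,0,0,0]';python3 -m pendant '[0,0,0.001,0,0,0,0,0,0.001,0,0,0,0,0,0.001,0,0,0]'
```

```text
time: 9.15
position: [551.5, -126.1, 146.4]
tcp_rot: [[0.064, 0.998, 0.001], [0.998, -0.064, -0.0], [-0.0, 0.001, -1.0]]
wrist_force: [-1.4, 0.3, 8.3]
width: 0.267
grasp_force: 60.1
time: 9.45
position: [552.1, -126.2, 146.4]
tcp_rot: [[0.064, 0.998, 0.003], [0.998, -0.064, -0.001], [-0.0, 0.003, -1.0]]
wrist_force: [-0.8, 1.8, 15.5]
width: 0.267
grasp_force: 61.1
```

Contact. I'll back off 1.5 mm, then open.

```bash
python3 -m pendant '[0,0,-0.002,0,0,0,0,0,-0.002,0,0,0,0,0,-0.002,0,0,0]'; python3 -m pendant '[0,0,0,0,0,0,0,0,0,0,0,0,0,0,0,0,0,0,0,0,0,0,0,0,0,0,0,0,0,0,0,0,0,0,0,0,0,0,0,0,0,0]' 0.1
python3 - <<'E'
from h import *
import cv2
f=lambda i,x,y,w,h,s:cv2.resize(i[y:y+h,x:x+w,::-1],None,fx=s,fy=s,interpolation=cv2.INTER_CUBIC)
a=f(r.camera("wrist"),200,60,240,300,1.6);b=f(r.camera("scene"),190,170,150,190,2.53)[:480]
cv2.imwrite("pics/c4.png",np.hstack([a,b]))
E
```

```text
time: 9.75
position: [551.1, -126.1, 146.5]
tcp_rot: [[0.065, 0.998, -0.0], [0.998, -0.065, -0.0], [-0.0, -0.0, -1.0]]
wrist_force: [-0.3, 0.5, 2.4]
width: 0.27
grasp_force: 59.4
time: 10.45
position: [551.1, -126.0, 146.5]
tcp_rot: [[0.065, 0.998, -0.0], [0.998, -0.065, 0.0], [0.0, -0.0, -1.0]]
wrist_force: [-0.3, 0.4, 0.3]
width: 0.446
grasp_force: 0.0
```

View pics/c4.png

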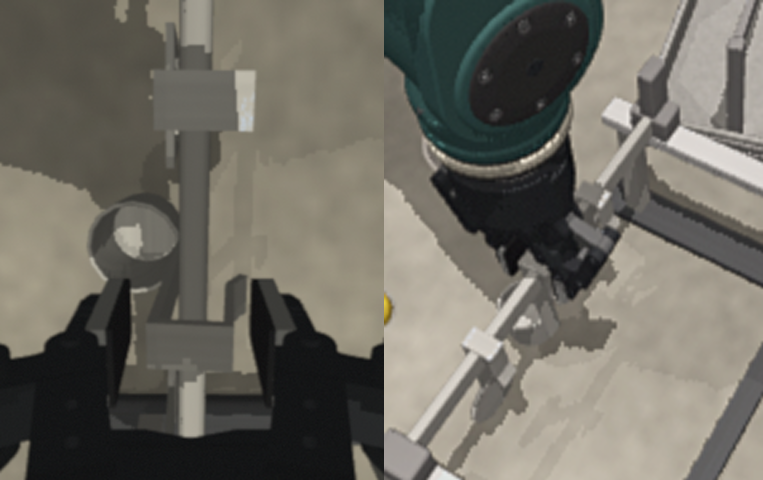

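The scoop hangs on the rail at crop (190,345), with both fingers clear and the turner untouched at (205,100). Opening and lifting.

```bash
python3 -m pendant '[0,0,0,0,0,0,0,0,0,0,0,0,0,0,0,0,0,0,0,0,-0.01,0,0,0,0,0,-0.03,0,0,0,0,0,-0.06,0,0,0,0,0,-0.1,0,0,0,0,0,-0.15,0,0,0,0,0,-0.19,0,0,0,0,0,-0.19,0,0,0]' -0.5
python3 - <<'E'
from h import *
import cv2
T=tool();np.save("T3.npy",T);print(T.round(3))
f=lambda i,x,y,w,h,s:cv2.resize(i[y:y+h,x:x+w,::-1],None,fx=s,fy=s,interpolation=cv2.INTER_CUBIC)
a=f(r.camera("wrist"),200,0,240,300,1.6);b=f(r.camera("scene"),190,170,150,190,2.53)[:480]
cv2.imwrite("pics/c5.png",np.hstack([a,b]))
E
```

```text
time: 11.55
position: [552.2, -126.5, 303.1]
tcp_rot: [[0.064, 0.998, 0.006], [0.998, -0.064, -0.002], [-0.002, 0.006, -1.0]]
wrist_force: [0.8, -0.2, -0.8]
width: 0.753
grasp_force: 0.0
[[ 6.40000e-02  9.98000e-01  6.00000e-03  5.52157e+02]
 [ 9.98000e-01 -6.40000e-02 -2.00000e-03 -1.26459e+02]
 [-2.00000e-03  6.00000e-03 -1.00000e+00  3.03135e+02]
 [ 0.00000e+00  0.00000e+00  0.00000e+00  1.00000e+00]]
```

View pics/c5.png

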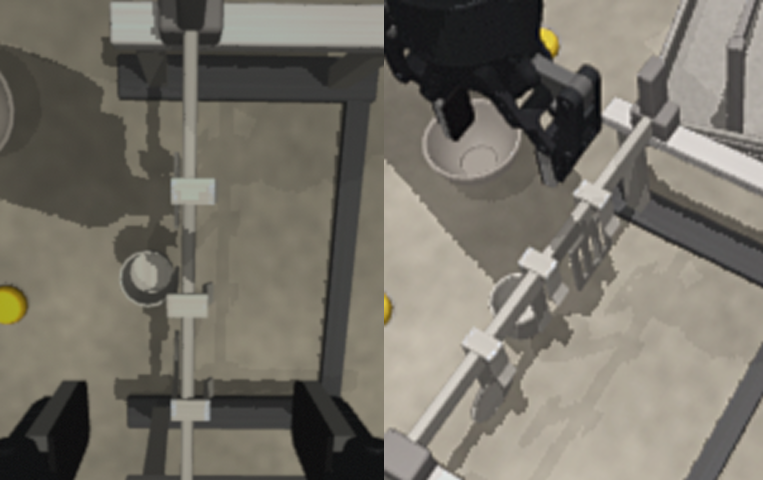

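All three hang in line: turner (193,190), scoop (188,305) and skimmer (190,410) in the wrist crop, with the scoop midway. Next I'll go in front of the tab with the fingers shut and the gripper turned 90°.

```bash
python3 - <<'E'
from h import *
T=row([525,-50,300],131.3); T=row([500,38.5,300],176.3,T); row([500,38.5,195],176.3,T)
E
```

```text
[0.0929, -0.039, -0.0011, 0.0014, 0.0012, -1.0]
[0.1037, 0.0495, 0.0, 0.0, 0.0, -1.0]
[0.0, 0.0, 0.1312, 0.0, 0.0, 0.0]
```

```bash
python3 -m pendant '[0.05,-0.02,0,0,0,-0.18,0.093,-0.039,0,0,0,-0.36,0.093,-0.039,0,0,0,-0.54,0.093,-0.039,0,0,0,-0.72,0.093,-0.039,0,0,0,-0.9,0.093,-0.039,0,0,0,-1,0.093,-0.039,0,0,0,-1,0.093,-0.039,0,0,0,-1]' 1 && python3 -m pendant '[0.05,0.025,0,0,0,-0.18,0.104,0.05,0,0,0,-0.36,0.104,0.05,0,0,0,-0.54,0.104,0.05,0,0,0,-0.72,0.104,0.05,0,0,0,-0.9,0.104,0.05,0,0,0,-1,0.104,0.05,0,0,0,-1,0.104,0.05,0,0,0,-1]'
python3 - <<'E'
from h import *
T=row([500,38.5,197],176.3)
import cv2
im=r.camera("side"); 
f=lambda i,x,y,w,h,s:cv2.resize(i[y:y+h,x:x+w,::-1],None,fx=s,fy=s,interpolation=cv2.INTER_CUBIC)
cv2.imwrite("pics/c6.png",f(im,250,60,250,220,2.5))
E
```

```text
time: 12.45
position: [524.5, -49.7, 297.9]
tcp_rot: [[-0.658, 0.753, -0.001], [0.753, 0.658, 0.0], [0.001, -0.001, -1.0]]
wrist_force: [0.5, -0.1, -0.8]
width: 0.004
grasp_force: 0.0
time: 13.25
position: [499.8, 39.1, 298.3]
tcp_rot: [[-0.998, 0.068, -0.0], [0.068, 0.998, 0.0], [0.0, 0.0, -1.0]]
wrist_force: [-0.1, -0.1, 0.3]
width: -0.003
grasp_force: 0.0
[-0.0004, -0.0007, 0.1266, 0.0, -0.0005, -0.005]
```

View pics/c6.png

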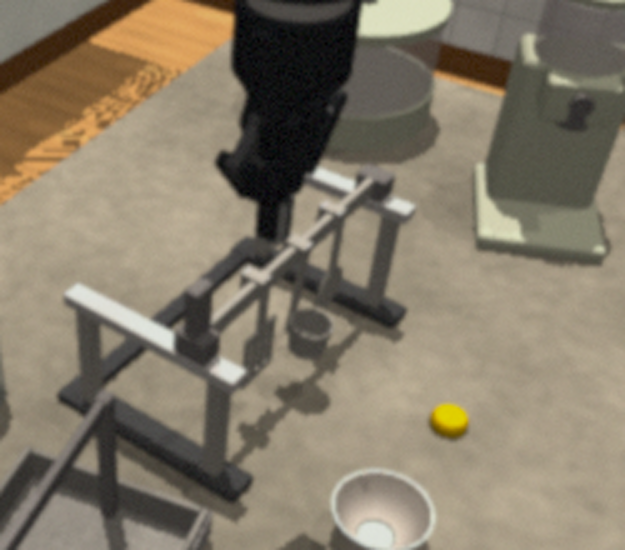

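All three utensils hang clear and the tab is free. Lowering in front of it, then approaching slowly.

```bash
python3 -m pendant '[0,-0.001,0.05,0,0,0,0,-0.001,0.1,0,0,0,0,-0.001,0.127,0,0,0,0,-0.001,0.127,0,0,0,0,-0.001,0.127,0,0,0]' && python3 -m pendant '[-0.006,0,0,0,0,0,-0.012,0,0,0,0,0,-0.018,0,0,0,0,0,-0.024,0,0,0,0,0,-0.03,0,0,0,0,0,-0.036,0,0,0,0,0,-0.039,0,0,0,0,0,-0.041,0,0,0,0,0,-0.043,0,0,0,0,0,-0.045,0,0,0,0,0]'
```

```text
time: 13.8
position: [500.0, 38.3, 197.6]
tcp_rot: [[-0.998, 0.066, 0.0], [0.066, 0.998, -0.0], [-0.0, -0.0, -1.0]]
wrist_force: [-0.4, 0.1, -0.1]
width: -0.001
grasp_force: 0.0
time: 14.8
position: [535.8, 36.0, 196.9]
tcp_rot: [[-0.998, 0.065, -0.0], [0.065, 0.998, 0.0], [0.0, 0.0, -1.0]]
wrist_force: [-0.7, 0.0, 0.9]
width: -0.0
grasp_force: 0.0
```

```bash
python3 -m pendant '[-0.001,0,0,0,0,0,-0.002,0,0,0,0,0,-0.004,0,0,0,0,0,-0.006,0,0,0,0,0,-0.008,0,0,0,0,0,-0.01,0,0,0,0,0,-0.012,0,0,0,0,0,-0.014,0,0,0,0,0,-0.016,0,0,0,0,0,-0.018,0,0,0,0,0,-0.02,0,0,0,0,0,-0.022,0,0,0,0,0,-0.024,0,0,0,0,0,-0.026,0,0,0,0,0,-0.028,0,0,0,0,0,-0.03,0,0,0,0,0,-0.032,0,0,0,0,0,-0.034,0,0,0,0,0,-0.036,0,0,0,0,0,-0.038,0,0,0,0,0]'
```

```text
time: 16.8
position: [566.2, 34.0, 196.9]
tcp_rot: [[-0.998, 0.065, -0.0], [0.065, 0.998, 0.0], [0.0, 0.0, -1.0]]
wrist_force: [-2.6, -1.0, 0.0]
width: 0.002
grasp_force: 1.1
```

Pushing at about 2 N, as expected.

```bash
python3 -m pendant '[-0.002,0,0,0,0,0,-0.004,0,0,0,0,0,-0.006,0,0,0,0,0,-0.008,0,0,0,0,0,-0.01,0,0,0,0,0,-0.012,0,0,0,0,0,-0.014,0,0,0,0,0,-0.016,0,0,0,0,0,-0.018,0,0,0,0,0,-0.02,0,0,0,0,0,-0.022,0,0,0,0,0,-0.024,0,0,0,0,0,-0.026,0,0,0,0,0,-0.028,0,0,0,0,0,-0.03,0,0,0,0,0,-0.032,0,0,0,0,0,-0.034,0,0,0,0,0,-0.036,0,0,0,0,0,-0.038,0,0,0,0,0,-0.04,0,0,0,0,0]' && python3 -m pendant '[-0.002,0,0,0,0,0,-0.004,0,0,0,0,0,-0.006,0,0,0,0,0,-0.008,0,0,0,0,0,-0.01,0,0,0,0,0,-0.012,0,0,0,0,0,-0.014,0,0,0,0,0,-0.015,0,0,0,0,0]'
```

```text
time: 18.8
position: [598.2, 32.0, 196.9]
tcp_rot: [[-0.998, 0.065, 0.0], [0.065, 0.998, 0.0], [-0.0, 0.0, -1.0]]
wrist_force: [-2.6, -1.4, 0.2]
width: -0.002
grasp_force: 1.1
time: 19.6
position: [610.2, 31.2, 196.9]
tcp_rot: [[-0.998, 0.065, 0.0], [0.065, 0.998, 0.0], [-0.0, 0.0, -1.0]]
wrist_force: [-2.8, -1.3, 1.0]
width: -0.0
grasp_force: 1.1
```

```bash
python3 -m pendant '[-0.0015,0,0,0,0,0,-0.003,0,0,0,0,0,-0.0045,0,0,0,0,0,-0.006,0,0,0,0,0,-0.0075,0,0,0,0,0,-0.009,0,0,0,0,0,-0.0105,0,0,0,0,0,-0.0115,0,0,0,0,0]' && python3 -m pendant '[-0.001,0,0,0,0,0,-0.002,0,0,0,0,0,-0.003,0,0,0,0,0,-0.004,0,0,0,0,0]'
```

```text
time: 20.4
position: [619.3, 30.6, 196.9]
tcp_rot: [[-0.998, 0.064, 0.0], [0.064, 0.998, 0.0], [-0.0, 0.0, -1.0]]
wrist_force: [-1.9, -1.3, 0.3]
width: -0.001
grasp_force: 1.0
time: 20.8
position: [622.4, 30.4, 196.9]
tcp_rot: [[-0.998, 0.065, -0.0], [0.065, 0.998, -0.0], [0.0, -0.0, -1.0]]
wrist_force: [-1.0, -1.1, 0.6]
width: 0.006
grasp_force: 1.0
```

```bash
python3 -m pendant '[-0.001,0,0,0,0,0,-0.002,0,0,0,0,0,-0.003,0,0,0,0,0,-0.003,0,0,0,0,0]';  python3 -m pendant '[-0.001,0,0,0,0,0,-0.002,0,0,0,0,0,-0.003,0,0,0,0,0,-0.003,0,0,0,0,0]'
```

```text
time: 21.2
position: [624.6, 30.2, 196.9]
tcp_rot: [[-0.998, 0.064, -0.0], [0.064, 0.998, 0.0], [0.0, -0.0, -1.0]]
wrist_force: [-4.4, -1.7, 0.5]
width: -0.0
grasp_force: 1.8
time: 21.6
position: [624.7, 30.3, 196.8]
tcp_rot: [[-0.998, 0.064, -0.004], [0.064, 0.998, 0.0], [0.004, -0.0, -1.0]]
wrist_force: [-20.3, -0.9, 9.2]
width: 0.003
grasp_force: 9.8
```

Stop reached: 20 N with no further motion. Retreating and checking.

```bash
python3 -m pendant '[0.003,0,0,0,0,0,0.006,0,0,0,0,0,0.02,0,0,0,0,0,0.05,0,0,0,0,0,0.08,0,0,0,0,0,0.08,0,-0.05,0,0,0,0.08,0,-0.1,0,0,0,0.08,0,-0.1,0,0,0]'
python3 - <<'E'
from h import *
import cv2
f=lambda i,x,y,w,h,s:cv2.resize(i[y:y+h,x:x+w,::-1],None,fx=s,fy=s,interpolation=cv2.INTER_CUBIC)
a=f(r.camera("side"),240,90,190,190,2.1);b=f(r.camera("scene"),200,170,190,190,2.1)
cv2.imwrite("pics/c7.png",np.hstack([a,b]))
E
```

```text
time: 22.4
position: [564.9, 34.2, 281.7]
tcp_rot: [[-0.998, 0.064, 0.008], [0.064, 0.998, -0.0], [-0.008, 0.0, -1.0]]
wrist_force: [0.4, -0.4, -0.6]
width: 0.003
grasp_force: 0.0
```

View pics/c7.png

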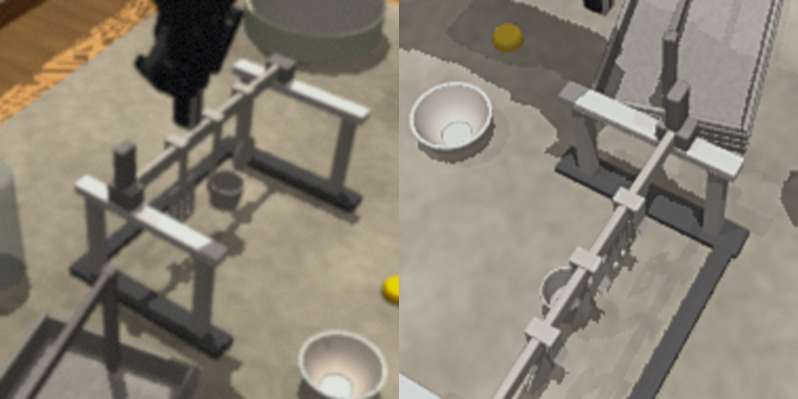

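The rail is home against its stop. All three utensils hang evenly on it, with hooks at scene crop (629,200), (585,261) and (541,333), and the gripper is clear. I'll let it settle briefly, then hand in.

```bash
python3 -m pendant '[0,0,0,0,0,0,0,0,0,0,0,0,0,0,0,0,0,0,0,0,0,0,0,0,0,0,0,0,0,0,0,0,0,0,0,0,0,0,0,0,0,0,0,0,0,0,0,0,0,0,0,0,0,0,0,0,0,0,0,0]'; python3 -c "
from rig import r
print(r.close_job())"
```

```text
time: 23.5
position: [563.3, 34.2, 276.9]
tcp_rot: [[-0.998, 0.065, 0.0], [0.065, 0.998, -0.0], [-0.0, -0.0, -1.0]]
wrist_force: [-0.1, 0.3, -0.4]
width: 0.001
grasp_force: 0.0
the job is handed in; nothing more can be done
None
```

The steel scoop hangs on the rail midway between the turner and the skimmer, the rail is pushed home against its stop with all three in place, and the job was handed in after about 23.5 s; no verdict came back.

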